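# Sort three thin-walled parts off the carrier at the inspection desk

### The job

The three thin-walled aluminium parts on the carrier board have been scanned: sort them by shape, the two round sleeves into the long tray and the square housing into the small square tray, each standing upright on the rubber floor and the two sleeves clear of each other. They dent easily: hold them with the lightest grip the gripper has (well under 45 N on each side), keep them upright, do not knock or press them hard against anything, and set them down gently rather than dropping them. Leave the dial stand, the scanner and the mouse where they are.

Things in the scene. Friction and masses are not known exactly. Their poses are not given: they have to be found in the camera images.
- carrier: Fixed plywood board, 230 x 84 x 6 mm, the parts stand on it in a row along its x axis, 58 mm apart centre to centre (at about x = -58, 0 and +58 mm, in any order). At each short end (x = +-109 mm) a steel wire grip of 8 mm, 60 mm wide, stands 42 mm high. Origin: centre of the underside, on the table; z up.
- tall_sleeve: Thin-walled round aluminium tube standing upright, 44 mm outside, 36 mm inside, 100 mm high, about 0.2 kg. Origin: centre of its underside; z along the tube, up.
- short_sleeve: Thin-walled round aluminium tube standing upright, 44 mm outside, 36 mm inside, 40 mm high, about 0.09 kg. Origin: centre of its underside; z along the tube, up.
- housing: Thin-walled square aluminium housing, open at the top, 46 x 46 mm and 60 mm high, walls 4 mm, with a dark round mark on its +x and -x faces, about 0.15 kg. Origin: centre of its underside; z up, x and y square to its sides.
- long_tray: Fixed grey plastic tray, 220 mm along its x, 130 mm along its y, walls 5 mm thick and 28 mm high; its inner floor of black rubber lies 8 mm above the table. Origin: centre of the underside; z up. For the two sleeves.
- small_tray: Fixed grey plastic tray, 130 x 130 mm, walls 5 mm thick and 28 mm high; its inner floor of black rubber lies 8 mm above the table. Origin: centre of the underside; z up. For the housing.
- dial_stand: Bystander between the carrier and one tray: dial gauge stand, steel foot 85 x 64 x 26 mm, column of 18 mm up to 211 mm at x = +18 mm, its arm and round dial (48 mm) reach to x = -56 mm at 80 to 185 mm height. Origin: centre of the underside of the foot.
- scanner: Bystander between the carrier and the other tray: hand scanner upright in its cradle, foot 85 x 64 mm, head 90 x 42 mm, 148 mm high. Origin: centre of the underside of the foot.
- mouse: Bystander: black computer mouse, 100 x 58 x 31 mm, just beyond the dial stand or the scanner. Origin: centre of its underside.
Mind the look-alikes: they are no part of the job. What is shaped like the short_sleeve but purple is not meant.

How it is judged:
At the end, for the whole second after the job is handed in: Both sleeves stand upright (within 0.12 rad) on the floor of the long tray, their axes at least 46 mm apart (a gap of 2 mm), the housing stands upright on the floor of the small tray, all at rest (x of tall_sleeve in the frame of long_tray between -0.09 and 0.09 m and y of tall_sleeve in the frame of long_tray between -0.045 and 0.045 m and z of tall_sleeve in the frame of long_tray between 0.004 and 0.012 m and angle between each of tall_sleeve, short_sleeve, housing's own z axis and vertical below 0.12 rad and linear speed of each of tall_sleeve, short_sleeve, housing below 0.02 m/s and angular speed of each of tall_sleeve, short_sleeve, housing below 0.2 rad/s and x of short_sleeve in the frame of long_tray between -0.09 and 0.09 m and y of short_sleeve in the frame of long_tray between -0.045 and 0.045 m and z of short_sleeve in the frame of long_tray between 0.004 and 0.012 m and x of housing in the frame of small_tray between -0.045 and 0.045 m and y of housing in the frame of small_tray between -0.045 and 0.045 m and z of housing in the frame of small_tray between 0.004 and 0.012 m and horizontal distance between tall_sleeve and short_sleeve above 0.046 m); the robot touches nothing.
It fails at once if a part is squeezed or pressed by the fingers with more than 90 N (both fingers' forces added: 45 N on each side) (contact force between any of tall_sleeve, short_sleeve, housing and the fingers above 90 N).
It fails at once if a part is knocked or pressed against a tray or the carrier with more than 50 N, or against another part with more than 10 N (contact force between any of tall_sleeve, short_sleeve, housing and long_tray above 50 N or contact force between any of tall_sleeve, short_sleeve, housing and small_tray above 50 N or contact force between any of tall_sleeve, short_sleeve, housing and carrier above 50 N or contact force between tall_sleeve and short_sleeve above 10 N or contact force between any of tall_sleeve, short_sleeve and housing above 10 N).
It fails at once if a part falls into a tray: it moves faster than 0.3 m/s within 10 mm of the tray's floor (a drop of 10 mm or more can do it) ((linear speed of tall_sleeve above 0.3 m/s and x of tall_sleeve in the frame of long_tray between -0.1 and 0.1 m and y of tall_sleeve in the frame of long_tray between -0.055 and 0.055 m and z of tall_sleeve in the frame of long_tray below 0.018 m) or (linear speed of tall_sleeve above 0.3 m/s and x of tall_sleeve in the frame of small_tray between -0.055 and 0.055 m and y of tall_sleeve in the frame of small_tray between -0.055 and 0.055 m and z of tall_sleeve in the frame of small_tray below 0.018 m) or (linear speed of short_sleeve above 0.3 m/s and x of short_sleeve in the frame of long_tray between -0.1 and 0.1 m and y of short_sleeve in the frame of long_tray between -0.055 and 0.055 m and z of short_sleeve in the frame of long_tray below 0.018 m) or (linear speed of short_sleeve above 0.3 m/s and x of short_sleeve in the frame of small_tray between -0.055 and 0.055 m and y of short_sleeve in the frame of small_tray between -0.055 and 0.055 m and z of short_sleeve in the frame of small_tray below 0.018 m) or (linear speed of housing above 0.3 m/s and x of housing in the frame of long_tray between -0.1 and 0.1 m and y of housing in the frame of long_tray between -0.055 and 0.055 m and z of housing in the frame of long_tray below 0.018 m) or (linear speed of housing above 0.3 m/s and x of housing in the frame of small_tray between -0.055 and 0.055 m and y of housing in the frame of small_tray between -0.055 and 0.055 m and z of housing in the frame of small_tray below 0.018 m)).
It fails at once if a part is tipped by more than 0.5 rad (angle between any of tall_sleeve, short_sleeve, housing's own z axis and vertical above 0.5 rad).
It fails at once if the dial stand, the scanner or the mouse is moved by more than 15 mm or tipped by more than 0.15 rad (distance of any of dial_stand, scanner, mouse from where it was at the start of the episode above 0.015 m or angle between any of dial_stand, scanner, mouse's own z axis and vertical above 0.15 rad).
It also fails if it takes over 69 s, if anything falls off the work surface, if the arm or the gripper's body presses on something with over 40 N, if the wrist force passes 120 N, or if a joint passes its speed limit or range.

### The arm

A 6-joint arm with a two-finger parallel gripper is mounted at the origin on the work surface. World frame = base frame: x ahead of the robot, y to its left, z up, the work surface at z = 0. Lengths are in m, angles in rad, forces in N, time in s.
With the tool pointing down it reaches from about 0.375 to 0.75 m from the base axis. Payload 9 kg.
Tool frame: the origin (TCP) lies at the very end of the fingers, on their centre line; the grasp point (between the pads) lies bot.grasp_offset behind it (bot.grasp_offset is the distance from the TCP to the grasp point, in m); z points along the fingers, y is the line along which they close (so a half turn about z gives the same grasp; the last joint's range is limited). The gripper opens to 85 mm and grips with 20 to 120 N. Pads are 22 mm wide; open, the fingers measure 114 mm over their backs; the gripper's body (76 mm by 85 mm) begins 54 mm behind the grasp point. The pads swing forward as they close: fully open they stand 13 mm farther back than shut.
Start: joints at [-1.454, 0.104, 0.097, 1.564, 0, 1.353], TCP at [0.197, -0.567, 0.231] pointing down, gripper open.
Joint ranges: [-2.99, 2.99], [-0.84, 1.86], [-1.1, 1.16], [-1.84, 2.11], [-1.51, 1.56], [-3.14, 3.14]. Speed limits (rad/s): [2.22, 2.22, 2.57, 3.14, 3.14, 3.14].

### API

Orientations are given as a rotation vector (axis times angle).
In Python, from rig import bot gives the robot as it stands.
- The arm moves only by the tool jog_arm, never from a script. Its argument "plan" is text: rows parted by semicolons, each of 6 numbers parted by spaces: the shift along the tool's x, y, z each as a share of 0.1 m, from -1 to 1, then the turn, a rotation vector about the tool's x, y, z each as a share of pi rad, from -1 to 1. In form: dx dy dz wx wy wz; .... A call has 1 to 8 rows; each row is the pose to reach, as a shift and turn from the pose commanded when the call began, along the tool's axes at that moment, turning the shorter way round; what a row does not reach only later rows make up. A row lasts 1/8 s, in which the tool goes at most 62.5 mm and 10.7 degrees, less where a joint would pass 70% of its speed; a pose out of reach is approached as far as the arm can. A call with a number of a shift or a turn outside -1 to 1 is refused whole. A call with a gripper value outside its range is refused whole. "gripper" is the opening, from 0 (shut) to 1 (fully open), set as the call begins (left out, the last holds). The fingers move at their own pace and stop on an object; the grip force is fixed at half the most. Time passes only in rows, so rows that repeat a pose let the fingers close. It gives the time, the measured TCP pose, the force, the opening and the grip force at its end, in the units of the state.
- bot.state(): the state, without advancing time (a new reading comes with each control period).
- bot.capture(name): name is "scene" or "side" or "wrist"; returns a dict with "image" (420x560x3 uint8, red, green, blue), "depth" (420x560 float32, m along the optical axis (not along the pixel's ray), 0 where there is no reading), "vfov" (degrees; the focal length in pixels is half the picture's height over the tangent of half this angle, whatever the lens; pixels are square), "cx", "cy" (the principal point, pixels), "k1" (the pictures are not rectified: a ray, as slopes to the right and down, at radius r is drawn at 1 + k1 r^2 times it, then the intrinsics apply), "R" (3x3) and "t" (3): a world point X has camera coordinates R X + t. Camera axes: x right, y down, z forward; pixel columns grow to the right and rows downward; lengths in m; the calibration is good to about 2 mm. A picture is of the moment at which its call begins.
- bot.sign_off(): hands the job in; it is judged then, once.
The state is a dict: "time": time; "joints": joint angles; "dq": joint speeds; "effort": joint torques, N m; "position": TCP position; "tcp_rot": TCP orientation; "force": force on the tool from outside, world axes, zero at the start; "wrist_torque": the same for the moment, N m; "grip_width": finger opening in m; "grasp_force": force on a finger pad.
Only numpy, scipy, OpenCV 4.12 (cv2) and the standard library are available. Lean on these libraries where they do the work, as an engineer would, in place of code of your own. Each camera call takes 0.05 s, during which the arm holds its last target. There are 200 camera calls.

## Working session

There is one attempt and no reset: what is moved stays moved. The work goes in short steps, Python scripts to look and compute and a tool call to move; the robot and the scene stay as the last step left them, time stands still between calls to the robot, and variables do not carry over. Pictures are saved under pics/ and viewed, at most 12 in all, crops included, and the job is handed in when it is done.

Besides the shell and the picture viewer there is one more tool, called as name(argument=value, ...) on one line, values as JSON. jog_arm: Moves the arm, as the interface text tells. Its arguments: {"type":"object","properties":{"plan":{"type":"string"},"gripper":{"type":"number"}},"required":["plan"]}

```bash
mkdir -p pics; ls
python3 - <<'E'
from rig import bot
import cv2,numpy as np
print(bot.state(),bot.grasp_offset)
for n in ["scene","side"]:
    c=bot.capture(n); cv2.imwrite(f"pics/{n}0.png",c["image"][:,:,::-1]); np.savez(f"{n}0.npz",**c)
    print(n,c["vfov"],c["cx"],c["cy"],c["k1"],(-c["R"].T@c["t"]))
E
```

```text
pics
{'time': 0.0, 'joints': array([-1.45372146e+00,  1.04694060e-01,  9.64959819e-02,  1.56393113e+00,
        1.39871159e-05,  1.35309019e+00]), 'dq': array([-0.00013349,  0.00131027,  0.00144403, -0.00038669,  0.00041664,
        0.00107077]), 'effort': array([ 2.22415460e-03, -5.56931448e+01,  5.03650582e+01,  1.68940960e-02,
       -2.42557571e-04, -8.77921821e-06]), 'position': array([ 0.19710703, -0.5663459 ,  0.23054011]), 'tcp_rot': array([-3.09637037e+00, -5.23198732e-01, -1.27190248e-04]), 'force': array([ 0.11656901, -0.18138707,  0.13470125]), 'wrist_torque': array([ 0.06764679,  0.04123366, -0.0048632 ]), 'grasp_force': 0.0, 'grip_width': 0.08581017260523463} 0.0187
scene 54.996177163902026 279.2549331217938 210.22059168227244 -0.11297938667468437 [0.99835836 0.51176137 0.69756505]
side 48.042964780411836 281.0109556608461 209.74795283019108 -0.10356271847890683 [ 0.55219856 -0.59237642  0.74300496]
```

View pics/scene0.png

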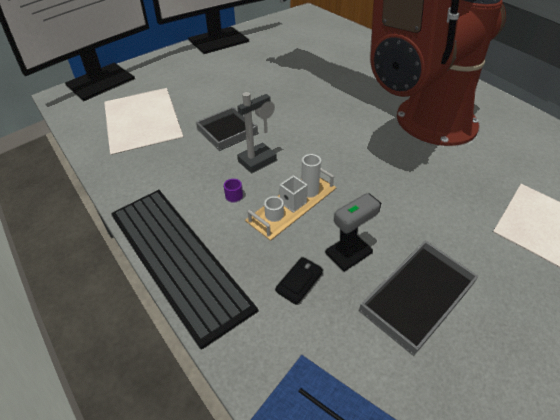

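View pics/side0.png

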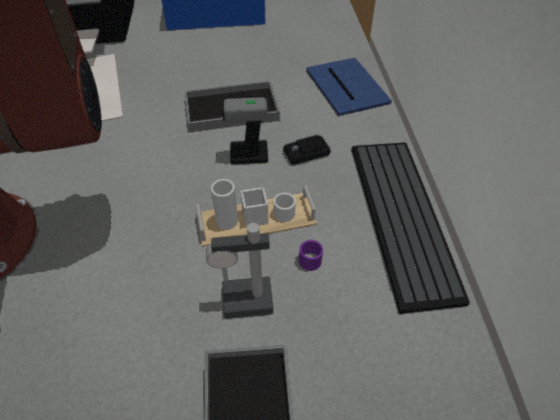

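The scene shows, on the carrier, the tall sleeve at (311,172), the housing at (293,193) and the short sleeve at (274,209). The small tray is at (227,127), the long tray at (420,295), the dial stand at (257,135), the scanner at (352,230) and the mouse at (299,280). Candidates for the short sleeve are the grey one at (274,209) and the purple one at (233,189), which is the decoy. I choose the grey one on the board.

```bash
cat > h.py <<'E'
import numpy as np,cv2
def cloud(c):
    d=c["depth"]; h,w=d.shape; f=h/2/np.tan(np.radians(float(c["vfov"]))/2)
    K=np.array([[f,0,float(c["cx"])],[0,f,float(c["cy"])],[0,0,1]])
    v,u=np.mgrid[:h,:w]; p=np.stack([u,v],-1).reshape(-1,1,2).astype(float)
    n=cv2.undistortPoints(p,K,np.array([float(c["k1"]),0,0,0])).reshape(h,w,2)
    X=np.dstack([n*d[...,None],d]); W=(X-c["t"])@c["R"]; W[d<=0]=np.nan
    return W
def topmap(cs,x0,x1,y0,y1,s=0.001):
    """rows: x decreasing downward from x1; cols: y decreasing to the right from y1"""
    H=int((x1-x0)/s);Wd=int((y1-y0)/s); z=np.full((H,Wd),-1.); im=np.zeros((H,Wd,3),np.uint8)
    for c in cs:
        P=cloud(c).reshape(-1,3); C=c["image"].reshape(-1,3)[:,::-1]
        with np.errstate(invalid='ignore'): ok=(P[:,0]>x0)&(P[:,0]<x1)&(P[:,1]>y0)&(P[:,1]<y1)
        P=P[ok];C=C[ok]; r=((x1-P[:,0])/s).astype(int).clip(0,H-1); q=((y1-P[:,1])/s).astype(int).clip(0,Wd-1)
        o=np.argsort(P[:,2])
        for a,b,zz,cc in zip(r[o],q[o],P[o,2],C[o]):
            if zz>z[a,b]: z[a,b]=zz; im[a,b]=cc
    return z,im
E
python3 - <<'E'
from h import *
cs=[dict(np.load(f"{n}0.npz")) for n in("scene","side")]
for n,c in zip("sc si".split(),cs):
    P=cloud(c); print(n,np.nanmedian(P[(np.abs(P[...,2])<.02)][:,2]))
z,im=topmap(cs,.25,.85,-.5,.5,.002)
hm=cv2.applyColorMap((np.clip(z/.2,0,1)*255).astype(np.uint8),cv2.COLORMAP_JET); hm[z<-.5]=0
def up(a): return cv2.resize(a,(500*8//5,300*8//5*1),interpolation=cv2.INTER_NEAREST)[:, :800]
a=np.vstack([cv2.resize(im,(500,300)),cv2.resize(hm,(500,300))]); cv2.imwrite("pics/top.png",a)
E
```

```text
sc 0.0010550532989989372
si 0.001560545458566508
```

View pics/top.png

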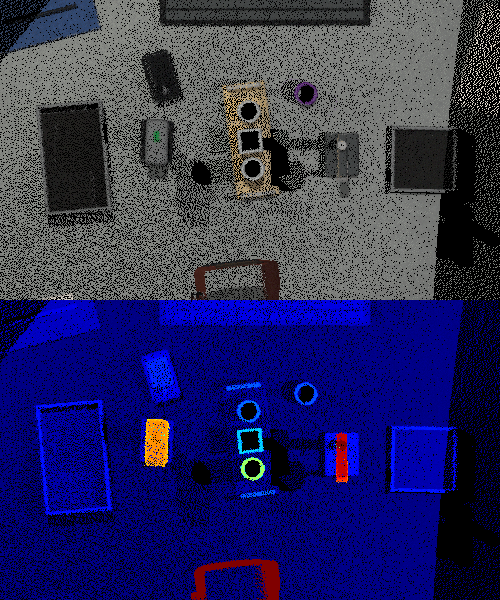

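The top map shows, at (row, column), the tall sleeve at (168,253), the housing at (140,250), the short sleeve at (110,249), the long tray at (157,75) and the small tray at (160,422). The scanner head is at (145,157), the dial stand at (155,342) and the purple decoy at (93,306). Next I fit these precisely and check the choice in a close crop.

Run:
```python
from h import *
from scipy.optimize import least_squares
cs={n:dict(np.load(f"{n}0.npz")) for n in("scene","side")}
for n,c in cs.items():
    P=cloud(c).reshape(-1,3); P=P[~np.isnan(P[:,0])]
    box=lambda x,y,r,a,b:P[(abs(P[:,0]-x)<r)&(abs(P[:,1]-y)<r)&(P[:,2]>a)&(P[:,2]<b)]
    for nm,x,y,h in (("tall",.514,-.006,.106),("short",.63,.002,.046)):
        Q=box(x,y,.03,h-.004,h+.006)
        r=least_squares(lambda p:np.hypot(Q[:,0]-p[0],Q[:,1]-p[1])-.020,[x,y],loss='soft_l1',f_scale=.001).x
        print(n,nm,r.round(4),len(Q),np.median(Q[:,2]).round(4))
    def rect(nm,x,y,r,a,b):
        Q=box(x,y,r,a,b); R=cv2.minAreaRect((Q[:,:2]*1000).astype(np.float32)); print(n,nm,np.round(R[0],1),np.round(R[1],1),round(R[2],1),"z",Q[:,2].max().round(3))
    rect("housing",.569,0,.035,.062,.072)
    rect("small",.53,-.344,.085,.024,.034); rect("long",.536,.35,.125,.024,.034)
    rect("scannerhead",.565,.185,.06,.12,.2); rect("dial",.53,-.185,.08,.075,.25)
    rect("carrier",.575,0,.14,.0035,.0085)
c=cs["side"]["image"][160:260,180:340,::-1]; cv2.imwrite("pics/crop.png",cv2.resize(c,None,fx=5,fy=5,interpolation=cv2.INTER_CUBIC))
```

```text
scene tall [ 0.5118 -0.0043] 108 0.1058
scene short [0.6273 0.0036] 104 0.0454
scene housing [ 5.629e+02 -1.000e-01] [58.2 46.8] 4.8 z 0.069
scene small [ 531.7 -349.1] [135.  131.3] 88.8 z 0.033
scene long [533.5 352.5] [223.5 131.5] 5.6 z 0.031
scene scannerhead [564.5 189. ] [42. 94.] 88.7 z 0.15
scene dial [ 534.5 -182.5] [99.4 21.1] 0.1 z 0.213
scene carrier [575.  -3.] [275.3 260.4] 0.9 z 0.008
side tall [ 0.5119 -0.0062] 183 0.1065
side short [0.6272 0.0015] 151 0.0467
side housing [ 5.684e+02 -2.000e-01] [46.2 50.5] 6.1 z 0.07
side small [ 530.5 -341.4] [118.4 130.2] 89.1 z 0.033
side long [533.9 353.3] [222.8 137.5] 5.9 z 0.034
side scannerhead [563.8 185.4] [45.1 92.9] 86.6 z 0.151
side dial [ 533.9 -185.3] [21.5 96.1] 88.8 z 0.214
side carrier [ 5.756e+02 -1.000e-01] [278.9 279.4] 0.1 z 0.008
```

View pics/crop.png

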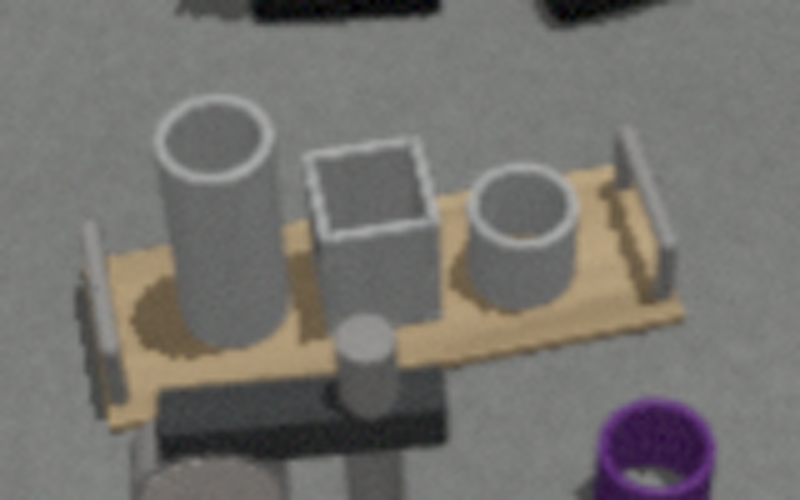

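jog_arm(plan="0 0 -0.1 0 0 -0.05; 0 0 -0.2 0 0 -0.1; 0 0 -0.3 0 0 -0.15; 0 0 -0.4 0 0 -0.2; 0 0 -0.5 0 0 -0.25; 0 0 -0.6 0 0 -0.3; 0 0 -0.6 0 0 -0.35; 0 0 -0.6 0 0 -0.4", gripper=1)

```text
time: 1.1
position: [0.1972, -0.5666, 0.291]
tcp_rot: [-2.192, -2.25, -0.0]
force: [-0.8, -0.5, 0.3]
grip_width: 0.0854
grasp_force: 0.0
```

The crop confirms the row: tall sleeve (215,220), square housing (370,230) and grey short sleeve (522,235), with the purple decoy off the board at (655,450). I'll take the tall one first.

jog_arm(plan="0.2 0.11 0 0 0 0; 0.4 0.22 0 0 0 0; 0.6 0.34 0 0 0 0; 0.8 0.45 0 0 0 0; 1 0.56 0 0 0 0")

```text
time: 1.72
position: [0.2514, -0.4647, 0.2909]
tcp_rot: [-2.198, -2.244, -0.001]
force: [-0.1, -0.7, -0.1]
grip_width: 0.0853
grasp_force: 0.0
```

jog_arm(plan="0.25 0.14 0 0 0 0; 0.5 0.28 0 0 0 0; 0.75 0.42 0 0 0 0; 1 0.56 0 0 0 0")

```text
time: 2.22
position: [0.3053, -0.3635, 0.291]
tcp_rot: [-2.198, -2.244, -0.0]
force: [-0.1, 0.4, -0.7]
grip_width: 0.0854
grasp_force: 0.0
```

jog_arm(plan="0.25 0.14 0 0 0 0; 0.5 0.28 0 0 0 0; 0.75 0.42 0 0 0 0; 1 0.56 0 0 0 0")

```text
time: 2.72
position: [0.3592, -0.2623, 0.291]
tcp_rot: [-2.198, -2.244, -0.0]
force: [0.2, -0.3, -0.4]
grip_width: 0.0854
grasp_force: 0.0
```

jog_arm(plan="0.25 0.14 0 0 0 0; 0.5 0.28 0 0 0 0; 0.75 0.42 0 0 0 0; 1 0.56 0 0 0 0")

```text
time: 3.22
position: [0.4131, -0.1612, 0.291]
tcp_rot: [-2.198, -2.244, 0.0]
force: [-0.2, 0.1, 0.1]
grip_width: 0.0854
grasp_force: 0.0
```

jog_arm(plan="0.25 0.14 0 0 0 0; 0.5 0.28 0 0 0 -0.05; 0.75 0.42 0 0 0 -0.1; 1 0.56 0 0 0 -0.15; 1 0.56 0 0 0 -0.2; 1 0.56 0 0 0 -0.25; 1 0.56 0 0 0 -0.3")

```text
time: 4.1
position: [0.4667, -0.0608, 0.2909]
tcp_rot: [-0.932, -3.0, 0.0]
force: [-0.7, 0.6, -0.1]
grip_width: 0.0852
grasp_force: 0.0
```

jog_arm(plan="0 0 0 0 0 -0.05; 0 0 0 0 0 -0.1; 0 0 0 0 0 -0.15; 0 0 0 0 0 -0.2; 0 0 0 0 0 -0.215; 0 0 0 0 0 -0.215")

```text
time: 4.85
position: [0.4667, -0.061, 0.291]
tcp_rot: [0.106, -3.139, -0.0]
force: [0.2, -0.0, 0.5]
grip_width: 0.0856
grasp_force: 0.0
```

```bash
cat >> h.py <<'E'
def togo(s,x,y,z,yawdeg):
    """row numbers from the present pose to a tool-down target with the given tool-x heading"""
    from scipy.spatial.transform import Rotation as R
    M=R.from_rotvec(s["tcp_rot"]); d=M.inv().apply(np.array([x,y,z])-s["position"])/.1
    a=np.radians(yawdeg); T=R.from_matrix([[np.cos(a),np.sin(a),0],[np.sin(a),-np.cos(a),0],[0,0,-1]])
    return np.r_[d,(M.inv()*T).as_rotvec()/np.pi].round(3)
E
python3 - <<'E'
from rig import bot
from h import *
s=bot.state(); print(s["time"],s["position"],s["joints"].round(2)); print(togo(s,.5118,-.0052,.2,184))
c=bot.capture("wrist"); cv2.imwrite("pics/w1.png",c["image"][:,:,::-1])
P=cloud(c).reshape(-1,3); P=P[~np.isnan(P[:,0])]
from scipy.optimize import least_squares
for nm,x,y,h in (("tall",.512,-.005,.106),("short",.627,.002,.046)):
    Q=P[(abs(P[:,0]-x)<.03)&(abs(P[:,1]-y)<.03)&(P[:,2]>h-.004)&(P[:,2]<h+.006)]
    if len(Q)>20: print(nm,len(Q),least_squares(lambda p:np.hypot(Q[:,0]-p[0],Q[:,1]-p[1])-.020,[x,y],loss='soft_l1',f_scale=.001).x)
Q=P[(abs(P[:,0]-.57)<.04)&(abs(P[:,1])<.04)&(P[:,2]>.062)&(P[:,2]<.07)]
if len(Q)>20: print(cv2.minAreaRect((Q[:,:2]*1000).astype(np.float32)))
E
```

```text
4.85 [ 0.46665634 -0.06097996  0.29099608] [-0.41 -0.27 -0.14  1.69 -0.   -0.48]
[-0.488  0.526  0.91   0.    -0.    -0.001]
tall 628 [ 0.50998906 -0.00645159]
short 406 [0.62482393 0.00131186]
((567.3327026367188, -0.7127952575683594), (46.692405700683594, 45.83645248413086), 5.153878211975098)
```

jog_arm(plan="-0.2 0.25 0.2 0 0 0; -0.4 0.45 0.5 0 0 0; -0.48 0.52 0.7 0 0 0; -0.48 0.52 0.9 0 0 0; -0.48 0.52 0.9 0 0 0")

```text
time: 5.52
position: [0.5102, -0.0055, 0.1997]
tcp_rot: [0.105, -3.137, -0.001]
force: [0.0, -0.6, -0.3]
grip_width: 0.0858
grasp_force: 0.0
```

jog_arm(plan="0 0 0.15 0 0 0; 0 0 0.3 0 0 0; 0 0 0.45 0 0 0; 0 0 0.6 0 0 0; 0 0 0.75 0 0 0; 0 0 0.9 0 0 0; 0 0 0.95 0 0 0; 0 0 0.95 0 0 0")

```text
time: 6.52
position: [0.511, -0.0059, 0.1061]
tcp_rot: [0.106, -3.139, -0.0]
force: [-0.3, 0.3, -0.3]
grip_width: 0.0858
grasp_force: 0.0
```

jog_arm(plan="0 0 0.13 0 0 0; 0 0 0.26 0 0 0; 0 0 0.39 0 0 0; 0 0 0.39 0 0 0; 0 0 0.39 0 0 0", gripper=0.6)

```text
time: 7.15
position: [0.5113, -0.006, 0.0674]
tcp_rot: [-0.106, 3.14, -0.0]
force: [-0.6, -0.6, 1.2]
grip_width: 0.0511
grasp_force: 0.0
```

jog_arm(plan="0 0 0 0 0 0; 0 0 0 0 0 0; 0 0 0 0 0 0", gripper=0.52)

```text
time: 7.52
position: [0.5115, -0.0059, 0.0678]
tcp_rot: [-0.106, 3.139, -0.0]
force: [-0.7, 0.8, 3.3]
grip_width: 0.0442
grasp_force: 6.0
```

jog_arm(plan="0 0 0 0 0 0; 0 0 0 0 0 0; 0 0 0 0 0 0", gripper=0.51)

```text
time: 7.9
position: [0.5115, -0.0059, 0.0679]
tcp_rot: [-0.106, 3.139, -0.0]
force: [-0.7, 2.2, 6.0]
grip_width: 0.0437
grasp_force: 22.4
```

jog_arm(plan="0 0 0 0 0 0; 0 0 0 0 0 0; 0 0 0 0 0 0", gripper=0.505)

```text
time: 8.28
position: [0.5115, -0.0059, 0.0679]
tcp_rot: [-0.106, 3.139, -0.0]
force: [-0.9, 1.9, 5.1]
grip_width: 0.0437
grasp_force: 31.7
```

jog_arm(plan="0 0 -0.05 0 0 0; 0 0 -0.15 0 0 0; 0 0 -0.3 0 0 0; 0 0 -0.45 0 0 0; 0 0 -0.6 0 0 0; 0 0 -0.75 0 0 0; 0 0 -0.9 0 0 0; 0 0 -1 0 0 0", gripper=0.508)

```text
time: 9.28
position: [0.5114, -0.006, 0.1685]
tcp_rot: [-0.106, 3.139, -0.001]
force: [0.3, -0.3, -1.5]
grip_width: 0.0441
grasp_force: 31.1
```

jog_arm(plan="0 0 -0.15 0 0 0; 0 0 -0.3 0 0 0; 0 0 -0.45 0 0 0; 0 0 -0.6 0 0 0; 0 0 -0.75 0 0 0; 0 0 -0.8 0 0 0; 0 0 -0.8 0 0 0")

```text
time: 10.15
position: [0.5113, -0.006, 0.2475]
tcp_rot: [-0.106, 3.139, -0.0]
force: [0.7, 0.1, -1.9]
grip_width: 0.0437
grasp_force: 31.1
```

Run:
```python
from rig import bot
from h import *
s=bot.state(); print(s["position"],s["grasp_force"],togo(s,.489,.3485,.246,184))
c=bot.capture("scene"); cv2.imwrite("pics/lift1.png",c["image"][60:260,160:440,::-1])
```

```text
[ 0.51130212 -0.0059694   0.24746533] 31.078584752976894 [-1.700e-02  3.552e+00  1.400e-02 -0.000e+00  0.000e+00 -1.000e-03]
```

View pics/lift1.png

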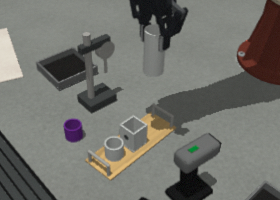

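The picture shows the tall sleeve held upright at (152,55), with the housing and the short sleeve still on the board. I'll carry it over the scanner to the long tray.

jog_arm(plan="0 0.06 0 0 0 0; 0 0.18 0 0 0 0; 0 0.31 0 0 0 0; 0 0.45 0 0 0 0; 0 0.59 0 0 0 0; 0 0.73 0 0 0 0; 0 0.87 0 0 0 0; 0 1 0 0 0 0")

```text
time: 11.2
position: [0.5043, 0.0948, 0.2473]
tcp_rot: [-0.107, 3.14, -0.0]
force: [-0.1, -0.3, -2.6]
grip_width: 0.0439
grasp_force: 31.1
```

jog_arm(plan="0 0.14 0 0 0 0; 0 0.28 0 0 0 0; 0 0.42 0 0 0 0; 0 0.56 0 0 0 0; 0 0.7 0 0 0 0; 0 0.84 0 0 0 0; 0 1 0 0 0 0")

```text
time: 12.08
position: [0.4976, 0.1946, 0.2473]
tcp_rot: [-0.106, 3.14, -0.0]
force: [0.6, 0.3, -2.0]
grip_width: 0.0439
grasp_force: 31.1
```

jog_arm(plan="0 0.14 0 0 0 0; 0 0.28 0 0 0 0; 0 0.42 0 0 0 0; 0 0.56 0 0 0 0; 0 0.7 0 0 0 0; 0 0.84 0 0 0 0; 0 1 0 0 0 0")

```text
time: 12.95
position: [0.4908, 0.2943, 0.2472]
tcp_rot: [0.106, -3.14, 0.0]
force: [0.3, 1.3, -1.9]
grip_width: 0.0437
grasp_force: 31.1
```

jog_arm(plan="-0.01 0.14 0 0 0 0; -0.02 0.28 0 0 0 0; -0.02 0.4 0 0 0 0; -0.02 0.5 0 0 0 0; -0.02 0.55 0 0 0 0; -0.02 0.55 0 0 0 0; -0.02 0.55 0 0 0 0")

```text
time: 13.82
position: [0.4892, 0.3481, 0.2473]
tcp_rot: [-0.106, 3.14, -0.0]
force: [-0.5, -0.7, -1.6]
grip_width: 0.0439
grasp_force: 31.1
```

jog_arm(plan="0 0 0.1 0 0 0; 0 0 0.25 0 0 0; 0 0 0.4 0 0 0; 0 0 0.55 0 0 0; 0 0 0.7 0 0 0; 0 0 0.85 0 0 0; 0 0 0.95 0 0 0; 0 0 1 0 0 0")

```text
time: 14.82
position: [0.4889, 0.3483, 0.1465]
tcp_rot: [0.106, -3.139, 0.001]
force: [-0.7, -0.4, -2.1]
grip_width: 0.044
grasp_force: 31.0
```

jog_arm(plan="0 0 0.1 0 0 0; 0 0 0.2 0 0 0; 0 0 0.3 0 0 0; 0 0 0.4 0 0 0; 0 0 0.5 0 0 0; 0 0 0.58 0 0 0; 0 0 0.62 0 0 0; 0 0 0.62 0 0 0")

```text
time: 15.82
position: [0.489, 0.3483, 0.085]
tcp_rot: [0.106, -3.139, 0.0]
force: [-1.3, 0.2, -1.1]
grip_width: 0.0442
grasp_force: 31.1
```

```bash
cat > look.py <<'E'
from rig import bot
from h import *
s=bot.state(); print(s["time"],s["position"],s["grasp_force"],s["force"].round(1),s["joints"].round(2))
E
python3 look.py
```

```text
15.825 [0.48900362 0.34832579 0.08502684] 31.051126811653376 [-1.3  0.2 -1.1] [ 0.4   0.13 -0.14  1.3  -0.    0.33]
```

jog_arm(plan="0 0 0.03 0 0 0; 0 0 0.06 0 0 0; 0 0 0.09 0 0 0; 0 0 0.11 0 0 0; 0 0 0.125 0 0 0; 0 0 0.135 0 0 0; 0 0 0.135 0 0 0")

```text
time: 16.7
position: [0.4891, 0.3484, 0.0717]
tcp_rot: [0.106, -3.14, 0.0]
force: [-0.0, 0.0, -1.8]
grip_width: 0.0441
grasp_force: 31.1
```

jog_arm(plan="0 0 0.01 0 0 0; 0 0 0.01 0 0 0; 0 0 0.01 0 0 0")

```text
time: 17.08
position: [0.4892, 0.3484, 0.0708]
tcp_rot: [-0.106, 3.14, -0.0]
force: [0.2, 0.1, -1.7]
grip_width: 0.0439
grasp_force: 31.1
```

jog_arm(plan="0 0 0.01 0 0 0; 0 0 0.01 0 0 0; 0 0 0.01 0 0 0")

```text
time: 17.45
position: [0.4893, 0.3485, 0.07]
tcp_rot: [-0.106, 3.139, 0.0]
force: [-1.7, -0.4, 0.5]
grip_width: 0.0443
grasp_force: 31.2
```

jog_arm(plan="0 0 0.005 0 0 0; 0 0 0.005 0 0 0; 0 0 0.005 0 0 0")

```text
time: 17.82
position: [0.4894, 0.3485, 0.0699]
tcp_rot: [-0.107, 3.139, 0.0]
force: [-1.6, 0.0, 4.7]
grip_width: 0.044
grasp_force: 31.6
```

jog_arm(plan="0 0 0 0 0 0; 0 0 0 0 0 0; 0 0 0 0 0 0", gripper=0.53)

```text
time: 18.2
position: [0.4891, 0.3484, 0.0692]
tcp_rot: [0.106, -3.14, 0.0]
force: [-0.1, 0.8, 1.2]
grip_width: 0.0451
grasp_force: 0.3
```

jog_arm(plan="0 0 0 0 0 0; 0 0 0 0 0 0; 0 0 -0.2 0 0 0; 0 0 -0.5 0 0 0; 0 0 -0.8 0 0 0; 0 0 -1 0 0 0", gripper=0.75)

```text
time: 18.95
position: [0.4898, 0.3487, 0.1723]
tcp_rot: [-0.106, 3.137, 0.001]
force: [-1.3, -0.0, -0.0]
grip_width: 0.0644
grasp_force: 0.0
```

jog_arm(plan="0 0 -0.2 0 0 0; -0.1 -0.2 -0.3 0 0 0; -0.2 -0.5 -0.3 0 0 0; -0.25 -0.75 -0.3 0 0 0; -0.3 -1 -0.3 0 0 0")

```text
time: 19.58
position: [0.5259, 0.2498, 0.1994]
tcp_rot: [0.106, -3.139, 0.0]
force: [0.2, 0.2, 0.4]
grip_width: 0.0641
grasp_force: 0.0
```

jog_arm(plan="-0.1 -0.3 0 0 0 0; -0.2 -0.6 0 0 0 0; -0.3 -0.9 0 0 0 0; -0.33 -1 0 0 0 0")

```text
time: 20.08
position: [0.5659, 0.1517, 0.1993]
tcp_rot: [0.104, -3.139, 0.0]
force: [-0.6, 0.8, 0.7]
grip_width: 0.0641
grasp_force: 0.0
```

jog_arm(plan="-0.1 -0.3 0 0 0 0; -0.2 -0.6 0 0 0 0; -0.3 -0.9 0 0 0 0; -0.33 -1 0 0 0 0; -0.33 -1 0 0 0 0", gripper=1)

```text
time: 20.7
position: [0.605, 0.0559, 0.1992]
tcp_rot: [0.106, -3.139, -0.001]
force: [0.4, 0.0, -0.7]
grip_width: 0.0851
grasp_force: 0.0
```

```bash
cat > meas.py <<'E'
from rig import bot
from h import *
from scipy.optimize import least_squares
c=bot.capture("wrist"); P=cloud(c).reshape(-1,3); P=P[~np.isnan(P[:,0])]
for nm,x,y,h in (("short",.6265,.002,.046),):
    Q=P[(abs(P[:,0]-x)<.03)&(abs(P[:,1]-y)<.03)&(P[:,2]>h-.004)&(P[:,2]<h+.006)]
    if len(Q)>20: print(nm,len(Q),least_squares(lambda p:np.hypot(Q[:,0]-p[0],Q[:,1]-p[1])-.020,[x,y],loss='soft_l1',f_scale=.001).x)
Q=P[(abs(P[:,0]-.57)<.04)&(abs(P[:,1])<.04)&(P[:,2]>.062)&(P[:,2]<.07)]
if len(Q)>20: print(cv2.minAreaRect((Q[:,:2]*1000).astype(np.float32)))
E
python3 look.py; python3 meas.py
python3 - <<'E'
from rig import bot
from h import *
print(togo(bot.state(),.6265,.0021,.12,184))
c=bot.capture("scene"); cv2.imwrite("pics/s2.png",c["image"][60:360,160:520,::-1])
E
```

```text
20.7 [0.60502156 0.05587361 0.19921388] 0.0 [ 0.4  0.  -0.7] [-0.12  0.12  0.06  1.51  0.   -0.19]
short 798 [0.62522154 0.00203202]
((567.02587890625, -0.9479904174804688), (46.41868209838867, 46.53062438964844), 5.600226879119873)
[-0.179 -0.557  0.793  0.    -0.    -0.001]
```

View pics/s2.png

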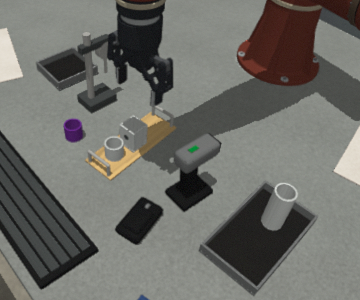

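The picture shows the tall sleeve standing upright in the long tray at (277,210). Next is the short sleeve.

jog_arm(plan="-0.08 -0.28 0 0 0 0; -0.17 -0.55 0.1 0 0 0; -0.17 -0.55 0.4 0 0 0; -0.17 -0.55 0.7 0 0 0; -0.17 -0.55 0.9 0 0 0; -0.17 -0.55 0.9 0 0 0")

```text
time: 21.55
position: [0.6247, 0.0028, 0.1079]
tcp_rot: [0.108, -3.137, -0.001]
force: [-0.5, -0.2, 0.4]
grip_width: 0.0852
grasp_force: 0.0
```

jog_arm(plan="0 0 0.15 0 0 0; 0 0 0.3 0 0 0; 0 0 0.45 0 0 0; 0 0 0.6 0 0 0; 0 0 0.75 0 0 0; 0 0 0.85 0 0 0; 0 0 0.92 0 0 0; 0 0 0.92 0 0 0")

```text
time: 22.55
position: [0.6256, 0.0019, 0.0169]
tcp_rot: [0.106, -3.139, -0.0]
force: [-1.0, 0.5, 0.5]
grip_width: 0.0855
grasp_force: 0.0
```

jog_arm(plan="0 0 0 0 0 0; 0 0 0 0 0 0; 0 0 0 0 0 0; 0 0 0 0 0 0", gripper=0.6)

```text
time: 23.05
position: [0.626, 0.0018, 0.0175]
tcp_rot: [-0.106, 3.14, -0.0]
force: [0.6, -0.7, 0.1]
grip_width: 0.0514
grasp_force: 0.0
```

jog_arm(plan="0 0 0 0 0 0; 0 0 0 0 0 0; 0 0 0 0 0 0", gripper=0.52)

```text
time: 23.42
position: [0.6259, 0.0018, 0.0173]
tcp_rot: [-0.106, 3.14, -0.0]
force: [0.1, 0.1, 0.1]
grip_width: 0.0445
grasp_force: 0.0
```

jog_arm(plan="0 0 0 0 0 0; 0 0 0 0 0 0; 0 0 0 0 0 0", gripper=0.51)

```text
time: 23.8
position: [0.6259, 0.0018, 0.0173]
tcp_rot: [-0.106, 3.14, -0.0]
force: [-0.5, -0.4, 0.5]
grip_width: 0.0435
grasp_force: 0.0
```

jog_arm(plan="0 0 0 0 0 0; 0 0 0 0 0 0; 0 0 0 0 0 0", gripper=0.505)

```text
time: 24.18
position: [0.6259, 0.0019, 0.0173]
tcp_rot: [0.106, -3.14, 0.0]
force: [0.3, -0.3, 0.1]
grip_width: 0.0433
grasp_force: 0.1
```

Run:
```python
from rig import bot
import cv2
a=bot.capture("side")["image"][150:260,180:340,::-1]
cv2.imwrite("pics/g2.png",cv2.resize(a,None,fx=4,fy=4,interpolation=cv2.INTER_CUBIC))
```

```text
(no output)
```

View pics/g2.png

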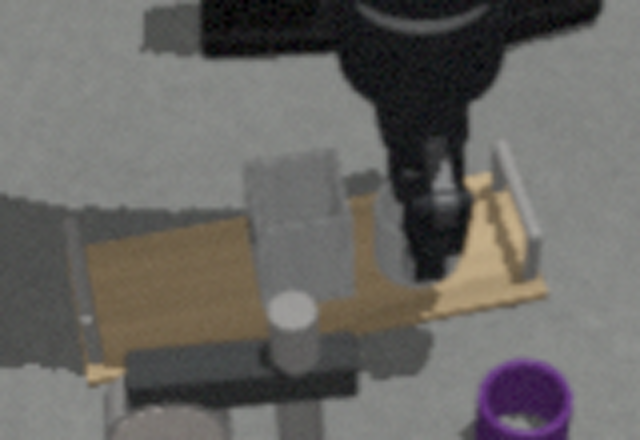

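The finger straddles the short sleeve at (420,230), in line with it but only just touching. I'll close further in small steps.

jog_arm(plan="0 0 0 0 0 0; 0 0 0 0 0 0; 0 0 0 0 0 0", gripper=0.5)

```text
time: 24.6
position: [0.6259, 0.0019, 0.0173]
tcp_rot: [-0.106, 3.14, -0.0]
force: [-0.3, 1.7, 1.0]
grip_width: 0.0429
grasp_force: 4.3
```

jog_arm(plan="0 0 0 0 0 0; 0 0 0 0 0 0; 0 0 0 0 0 0", gripper=0.495)

```text
time: 24.98
position: [0.6259, 0.0019, 0.0174]
tcp_rot: [-0.107, 3.14, -0.0]
force: [-0.7, 0.7, 1.5]
grip_width: 0.0423
grasp_force: 14.7
```

jog_arm(plan="0 0 0 0 0 0; 0 0 -0.05 0 0 0; 0 0 -0.15 0 0 0; 0 0 -0.3 0 0 0; 0 0 -0.45 0 0 0; 0 0 -0.6 0 0 0; 0 0 -0.75 0 0 0; 0 0 -0.9 0 0 0", gripper=0.491)

```text
time: 25.98
position: [0.6259, 0.0019, 0.1084]
tcp_rot: [-0.106, 3.14, -0.0]
force: [0.2, -0.1, -0.9]
grip_width: 0.0427
grasp_force: 23.8
```

jog_arm(plan="0 0 -0.15 0 0 0; 0 0 -0.3 0 0 0; 0 0 -0.45 0 0 0; 0 0 -0.6 0 0 0; 0 0 -0.75 0 0 0; 0 0 -0.87 0 0 0; 0 0 -0.95 0 0 0; 0 0 -0.95 0 0 0")

```text
time: 26.98
position: [0.6262, 0.0018, 0.2029]
tcp_rot: [-0.106, 3.139, -0.0]
force: [0.7, 0.6, -0.4]
grip_width: 0.0425
grasp_force: 23.8
```

Run:
```python
from rig import bot
from h import *
s=bot.state(); print(s["position"],s["grasp_force"],togo(s,.5785,.3575,.2,184))
c=bot.capture("scene"); P=cloud(c); P=P.reshape(-1,3); P=P[~np.isnan(P[:,0])]
Q=P[(abs(P[:,0]-.489)<.04)&(abs(P[:,1]-.348)<.04)&(P[:,2]>.1)&(P[:,2]<.115)]; print("tall rim",len(Q),(Q.max(0)+Q.min(0))/2)
cv2.imwrite("pics/l2.png",cv2.resize(c["image"][80:260,180:400,::-1],None,fx=2,fy=2))
```

```text
[0.62618463 0.00179963 0.20287603] 23.797033214505063 [ 2.350e-01  3.581e+00  2.700e-02 -0.000e+00  0.000e+00 -1.000e-03]
tall rim 217 [0.48970786 0.34875387 0.10539032]
```

View pics/l2.png

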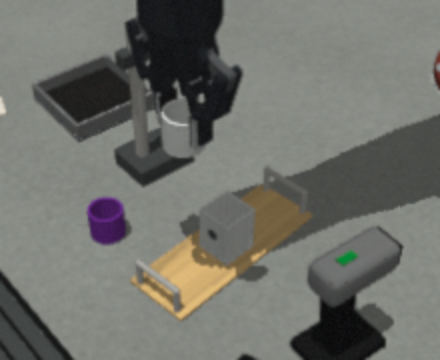

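The short sleeve is held upright at (178,128), and the housing is undisturbed at (228,228). I'll carry the sleeve to the long tray.

jog_arm(plan="0 0.06 0 0 0 0; 0.01 0.18 0 0 0 0; 0.02 0.31 0 0 0 0; 0.03 0.45 0 0 0 0; 0.04 0.59 0 0 0 0; 0.05 0.73 0 0 0 0; 0.06 0.87 0 0 0 0; 0.07 1 0 0 0 0")

```text
time: 28.02
position: [0.612, 0.1021, 0.2023]
tcp_rot: [-0.107, 3.14, -0.0]
force: [0.4, -0.7, -1.0]
grip_width: 0.0424
grasp_force: 23.8
```

jog_arm(plan="0.01 0.14 0 0 0 0; 0.02 0.28 0 0 0 0; 0.03 0.42 0 0 0 0; 0.04 0.56 0 0 0 0; 0.05 0.7 0 0 0 0; 0.06 0.84 0 0 0 0; 0.07 1 0 0 0 0")

```text
time: 28.9
position: [0.5983, 0.2014, 0.2022]
tcp_rot: [-0.106, 3.14, -0.0]
force: [-0.2, -0.3, -0.8]
grip_width: 0.0423
grasp_force: 23.8
```

jog_arm(plan="0.01 0.14 0 0 0 0; 0.02 0.28 0 0 0 0; 0.03 0.42 0 0 0 0; 0.04 0.56 0 0 0 0; 0.05 0.7 0 0 0 0; 0.06 0.84 0 0 0 0; 0.07 1 0 0 0 0")

```text
time: 29.78
position: [0.5845, 0.3006, 0.2023]
tcp_rot: [-0.106, 3.14, -0.0]
force: [-0.9, 0.3, -1.3]
grip_width: 0.0424
grasp_force: 23.8
```

jog_arm(plan="0.01 0.14 0 0 0 0; 0.02 0.28 0 0 0 0; 0.02 0.42 0 0 0 0; 0.02 0.52 0 0 0 0; 0.02 0.58 0 0 0 0; 0.02 0.58 0 0 0 0; 0.02 0.58 0 0 0 0")

```text
time: 30.65
position: [0.5788, 0.3572, 0.2022]
tcp_rot: [0.106, -3.14, 0.0]
force: [-0.8, 0.1, -1.5]
grip_width: 0.0423
grasp_force: 23.8
```

jog_arm(plan="0 0 0.1 0 0 0; 0 0 0.25 0 0 0; 0 0 0.4 0 0 0; 0 0 0.55 0 0 0; 0 0 0.7 0 0 0; 0 0 0.85 0 0 0; 0 0 0.95 0 0 0; 0 0 1 0 0 0")

```text
time: 31.65
position: [0.5785, 0.3574, 0.1015]
tcp_rot: [0.106, -3.139, 0.0]
force: [-0.6, 0.7, -1.4]
grip_width: 0.0421
grasp_force: 23.8
```

jog_arm(plan="0 0 0.1 0 0 0; 0 0 0.2 0 0 0; 0 0 0.32 0 0 0; 0 0 0.44 0 0 0; 0 0 0.56 0 0 0; 0 0 0.66 0 0 0; 0 0 0.7 0 0 0; 0 0 0.7 0 0 0")

```text
time: 32.65
position: [0.5786, 0.3574, 0.0321]
tcp_rot: [0.106, -3.14, 0.0]
force: [0.0, 0.2, -1.3]
grip_width: 0.0421
grasp_force: 23.8
```

```bash
python3 look.py
```

```text
32.65 [0.57863921 0.35744634 0.0320612 ] 23.813550934719387 [ 0.   0.2 -1.3] [ 0.36  0.4   0.08  1.25 -0.    0.29]
```

jog_arm(plan="0 0 0.03 0 0 0; 0 0 0.06 0 0 0; 0 0 0.085 0 0 0; 0 0 0.1 0 0 0; 0 0 0.11 0 0 0; 0 0 0.115 0 0 0; 0 0 0.115 0 0 0")

```text
time: 33.52
position: [0.5787, 0.3575, 0.0208]
tcp_rot: [-0.106, 3.14, -0.0]
force: [-0.1, 0.3, -0.9]
grip_width: 0.0425
grasp_force: 23.8
```

jog_arm(plan="0 0 0.008 0 0 0; 0 0 0.008 0 0 0; 0 0 0.008 0 0 0")

```text
time: 33.9
position: [0.5787, 0.3575, 0.0199]
tcp_rot: [0.106, -3.14, 0.0]
force: [-0.0, -0.7, -1.0]
grip_width: 0.0427
grasp_force: 23.8
```

jog_arm(plan="0 0 0.006 0 0 0; 0 0 0.006 0 0 0; 0 0 0.006 0 0 0")

```text
time: 34.28
position: [0.5788, 0.3575, 0.0194]
tcp_rot: [-0.106, 3.14, -0.0]
force: [-0.3, 0.4, -0.3]
grip_width: 0.0427
grasp_force: 23.8
```

jog_arm(plan="0 0 0.005 0 0 0; 0 0 0.005 0 0 0; 0 0 0.005 0 0 0")

```text
time: 34.65
position: [0.5788, 0.3575, 0.0194]
tcp_rot: [-0.106, 3.139, -0.0]
force: [-2.1, -1.8, 5.6]
grip_width: 0.0425
grasp_force: 24.4
```

jog_arm(plan="0 0 0 0 0 0; 0 0 0 0 0 0; 0 0 0 0 0 0", gripper=0.52)

```text
time: 35.02
position: [0.5786, 0.3575, 0.0186]
tcp_rot: [0.106, -3.14, 0.0]
force: [-0.2, 0.4, 0.0]
grip_width: 0.0442
grasp_force: 0.0
```

jog_arm(plan="0 0 0 0 0 0; 0 0 0 0 0 0; 0 0 -0.2 0 0 0; 0 0 -0.4 0 0 0; 0 0 -0.7 0 0 0; 0 0 -1 0 0 0", gripper=0.68)

```text
time: 35.78
position: [0.5792, 0.3577, 0.1219]
tcp_rot: [-0.106, 3.138, 0.001]
force: [0.5, 0.3, 0.4]
grip_width: 0.058
grasp_force: 0.0
```

jog_arm(plan="0 0 -0.3 0 0 0; 0 0 -0.6 0 0 0; 0 -0.2 -0.8 0 0 0; 0 -0.5 -0.8 0 0 0; 0 -0.8 -0.8 0 0 0; 0 -1 -0.8 0 0 0")

```text
time: 36.52
position: [0.5857, 0.2557, 0.1997]
tcp_rot: [-0.105, 3.139, -0.0]
force: [-0.7, 0.5, -0.4]
grip_width: 0.058
grasp_force: 0.0
```

jog_arm(plan="0 -0.3 0 0 0 0; 0 -0.6 0 0 0 0; 0 -0.9 0 0 0 0; 0 -1 0 0 0 0")

```text
time: 37.02
position: [0.5924, 0.1562, 0.1993]
tcp_rot: [-0.104, 3.14, -0.0]
force: [-0.3, -0.2, 0.8]
grip_width: 0.0581
grasp_force: 0.0
```

jog_arm(plan="0 -0.3 0 0 0 0; 0 -0.6 0 0 0 0; 0 -0.9 0 0 0 0; 0 -1 0 0 0 0; 0 -1 0 0 0 0", gripper=1)

```text
time: 37.65
position: [0.599, 0.0582, 0.199]
tcp_rot: [-0.105, 3.14, 0.0]
force: [0.3, 0.9, -0.9]
grip_width: 0.0856
grasp_force: 0.0
```

```bash
python3 look.py; python3 meas.py
python3 - <<'E'
from rig import bot
from h import *
print(togo(bot.state(),.568,-.0008,.11,185.3))
c=bot.capture("scene"); cv2.imwrite("pics/s3.png",c["image"][60:360,160:520,::-1])
E
```

```text
37.65 [0.5990061  0.05823113 0.19895689] 0.0 [ 0.3  0.9 -0.9] [-0.12  0.11  0.04  1.51  0.   -0.19]
((566.9722290039062, -0.9109535217285156), (46.29918670654297, 46.4031982421875), 5.62644100189209)
[ 0.35  -0.574  0.89   0.     0.    -0.008]
```

View pics/s3.png

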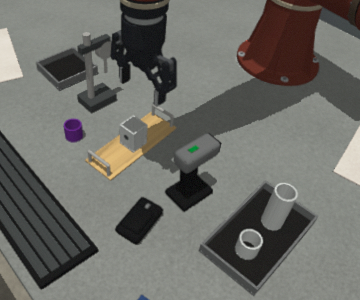

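Both sleeves stand upright in the long tray, at (285,205) and (249,243). Next is the housing at (131,132).

jog_arm(plan="0.17 -0.28 0 0 0 0; 0.35 -0.57 0.1 0 0 -0.008; 0.35 -0.57 0.4 0 0 -0.008; 0.35 -0.57 0.7 0 0 -0.008; 0.35 -0.57 0.9 0 0 -0.008; 0.35 -0.57 0.9 0 0 -0.008")

```text
time: 38.5
position: [0.567, -0.0002, 0.1075]
tcp_rot: [0.147, -3.136, -0.001]
force: [-0.1, -0.4, 0.8]
grip_width: 0.0852
grasp_force: 0.0
```

jog_arm(plan="0 0 0.15 0 0 0; 0 0 0.3 0 0 0; 0 0 0.45 0 0 0; 0 0 0.6 0 0 0; 0 0 0.72 0 0 0; 0 0 0.78 0 0 0; 0 0 0.78 0 0 0")

```text
time: 39.38
position: [0.5677, -0.001, 0.0305]
tcp_rot: [0.146, -3.138, -0.0]
force: [0.0, 0.6, -0.5]
grip_width: 0.0856
grasp_force: 0.0
```

jog_arm(plan="0 0 0 0 0 0; 0 0 0 0 0 0; 0 0 0 0 0 0; 0 0 0 0 0 0", gripper=0.6)

```text
time: 39.88
position: [0.568, -0.0011, 0.031]
tcp_rot: [-0.146, 3.138, -0.0]
force: [0.6, -0.5, -1.1]
grip_width: 0.0511
grasp_force: 0.0
```

jog_arm(plan="0 0 0 0 0 0; 0 0 0 0 0 0; 0 0 0 0 0 0", gripper=0.545)

```text
time: 40.25
position: [0.568, -0.0009, 0.031]
tcp_rot: [-0.146, 3.138, 0.0]
force: [-0.3, 1.9, 1.7]
grip_width: 0.0465
grasp_force: 1.0
```

jog_arm(plan="0 0 0 0 0 0; 0 0 0 0 0 0; 0 0 0 0 0 0", gripper=0.537)

```text
time: 40.62
position: [0.568, -0.0009, 0.031]
tcp_rot: [-0.146, 3.138, 0.0]
force: [-0.9, 3.0, 2.7]
grip_width: 0.0462
grasp_force: 6.0
```

jog_arm(plan="0 0 0 0 0 0; 0 0 0 0 0 0; 0 0 0 0 0 0", gripper=0.531)

```text
time: 41.0
position: [0.5681, -0.001, 0.031]
tcp_rot: [-0.146, 3.138, 0.0]
force: [0.0, 4.1, 5.4]
grip_width: 0.0459
grasp_force: 21.3
```

jog_arm(plan="0 0 0 0 0 0; 0 0 0 0 0 0; 0 0 0 0 0 0", gripper=0.528)

```text
time: 41.38
position: [0.5681, -0.001, 0.0311]
tcp_rot: [-0.146, 3.138, 0.0]
force: [0.1, 4.1, 4.5]
grip_width: 0.0456
grasp_force: 29.2
```

jog_arm(plan="0 0 -0.05 0 0 0; 0 0 -0.15 0 0 0; 0 0 -0.3 0 0 0; 0 0 -0.45 0 0 0; 0 0 -0.6 0 0 0; 0 0 -0.75 0 0 0; 0 0 -0.88 0 0 0; 0 0 -1 0 0 0", gripper=0.529)

```text
time: 42.38
position: [0.568, -0.0011, 0.1318]
tcp_rot: [-0.146, 3.138, -0.0]
force: [0.1, 0.3, -2.3]
grip_width: 0.0455
grasp_force: 28.4
```

jog_arm(plan="0 0 -0.15 0 0 0; 0 0 -0.3 0 0 0; 0 0 -0.45 0 0 0; 0 0 -0.6 0 0 0; 0 0 -0.75 0 0 0; 0 0 -0.87 0 0 0; 0 0 -1 0 0 0")

```text
time: 43.25
position: [0.5679, -0.001, 0.2315]
tcp_rot: [0.146, -3.138, 0.0]
force: [-0.8, 0.9, -1.9]
grip_width: 0.0457
grasp_force: 28.4
```

jog_arm(plan="0 0 -0.15 0 0 0; 0 0 -0.3 0 0 0; 0 0 -0.36 0 0 0; 0 0 -0.36 0 0 0; 0 0 -0.36 0 0 0")

```text
time: 43.88
position: [0.5677, -0.001, 0.2662]
tcp_rot: [0.146, -3.137, -0.0]
force: [-0.1, -0.6, -1.4]
grip_width: 0.0459
grasp_force: 28.4
```

Run:
```python
from rig import bot
from h import *
s=bot.state(); print(s["position"],s["grasp_force"],togo(s,.531,-.345,.265,185.3))
cs=[bot.capture(n) for n in("scene","side")]
for c in cs:
    P=cloud(c).reshape(-1,3); P=P[~np.isnan(P[:,0])]
    Q=P[(abs(P[:,0]-.531)<.085)&(abs(P[:,1]+.345)<.085)&(P[:,2]>.024)&(P[:,2]<.034)]
    print("small",np.percentile(Q,[1,99],axis=0)[:,:2])
    D=P[(abs(P[:,0]-.53)<.1)&(abs(P[:,1]+.185)<.08)&(P[:,2]>.19)&(P[:,2]<.4)]; print("dial",len(D),D.min(0),D.max(0))
a=cs[0]["image"][40:240,180:400,::-1]; cv2.imwrite("pics/l3.png",cv2.resize(a,None,fx=2,fy=2))
```

```text
[ 0.5677481  -0.00100613  0.26624348] 28.374268412590027 [ 0.685 -3.391  0.012  0.    -0.     0.   ]
small [[ 0.46724463 -0.41446343]
 [ 0.59739567 -0.28188634]]
dial 93 [ 0.55093756 -0.19302704  0.19003567] [ 0.56932558 -0.17374578  0.2132652 ]
small [[ 0.46538167 -0.39794052]
 [ 0.59565977 -0.28290629]]
dial 204 [ 0.55056505 -0.19274991  0.19010546] [ 0.56801297 -0.17533394  0.21487814]
```

View pics/l3.png

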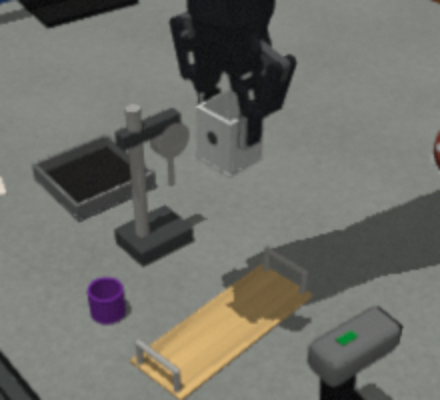

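The housing is held upright at (228,135), and its base is about 26 mm above the top of the dial column. I'll carry it to the small tray.

jog_arm(plan="0 -0.06 0 0 0 0; 0.03 -0.18 0 0 0 0; 0.06 -0.31 0 0 0 0; 0.09 -0.45 0 0 0 0; 0.12 -0.59 0 0 0 0; 0.15 -0.73 0 0 0 0; 0.18 -0.87 0 0 0 0; 0.2 -1 0 0 0 0")

```text
time: 44.98
position: [0.5572, -0.1035, 0.2669]
tcp_rot: [-0.146, 3.138, -0.0]
force: [0.0, -0.4, -1.3]
grip_width: 0.0456
grasp_force: 28.4
```

jog_arm(plan="0.03 -0.14 0 0 0 0; 0.06 -0.28 0 0 0 0; 0.09 -0.42 0 0 0 0; 0.12 -0.56 0 0 0 0; 0.15 -0.7 0 0 0 0; 0.18 -0.84 0 0 0 0; 0.2 -1 0 0 0 0")

```text
time: 45.85
position: [0.5466, -0.2048, 0.2669]
tcp_rot: [-0.146, 3.138, -0.0]
force: [-0.2, -0.3, -1.0]
grip_width: 0.0452
grasp_force: 28.4
```

jog_arm(plan="0.03 -0.14 0 0 0 0; 0.06 -0.28 0 0 0 0; 0.09 -0.42 0 0 0 0; 0.12 -0.56 0 0 0 0; 0.15 -0.7 0 0 0 0; 0.18 -0.84 0 0 0 0; 0.2 -1 0 0 0 0")

```text
time: 46.72
position: [0.536, -0.3063, 0.267]
tcp_rot: [-0.146, 3.138, -0.0]
force: [0.2, 0.5, -1.6]
grip_width: 0.0458
grasp_force: 28.4
```

jog_arm(plan="0.03 -0.14 0 0 0 0; 0.06 -0.28 0 0 0 0; 0.08 -0.37 0 0 0 0; 0.08 -0.41 0 0 0 0; 0.08 -0.41 0 0 0 0; 0.08 -0.41 0 0 0 0")

```text
time: 47.48
position: [0.532, -0.3465, 0.267]
tcp_rot: [-0.147, 3.138, -0.0]
force: [0.1, 0.0, -2.0]
grip_width: 0.046
grasp_force: 28.4
```

jog_arm(plan="0 0 0.1 0 0 0; 0 0 0.25 0 0 0; 0 0 0.4 0 0 0; 0 0 0.55 0 0 0; 0 0 0.7 0 0 0; 0 0 0.85 0 0 0; 0 0 1 0 0 0")

```text
time: 48.35
position: [0.5319, -0.3469, 0.1659]
tcp_rot: [-0.146, 3.138, -0.0]
force: [0.3, -0.7, -1.9]
grip_width: 0.046
grasp_force: 28.4
```

jog_arm(plan="0 0 0.15 0 0 0; 0 0 0.3 0 0 0; 0 0 0.45 0 0 0; 0 0 0.6 0 0 0; 0 0 0.75 0 0 0; 0 0 0.87 0 0 0; 0 0 0.97 0 0 0; 0 0 1 0 0 0")

```text
time: 49.35
position: [0.5316, -0.3467, 0.0661]
tcp_rot: [0.146, -3.138, -0.001]
force: [-0.1, 0.1, -2.5]
grip_width: 0.0459
grasp_force: 28.4
```

```bash
python3 look.py
```

```text
49.35 [ 0.53162878 -0.34668297  0.06612467] 28.373199999332428 [-0.1  0.1 -2.5] [-0.78  0.24 -0.05  1.28 -0.   -0.88]
```

jog_arm(plan="0 0 0.07 0 0 0; 0 0 0.14 0 0 0; 0 0 0.2 0 0 0; 0 0 0.25 0 0 0; 0 0 0.29 0 0 0; 0 0 0.31 0 0 0; 0 0 0.315 0 0 0; 0 0 0.315 0 0 0")

```text
time: 50.35
position: [0.532, -0.347, 0.0356]
tcp_rot: [-0.146, 3.138, -0.001]
force: [0.0, 0.9, -0.9]
grip_width: 0.0457
grasp_force: 28.4
```

jog_arm(plan="0 0 0.008 0 0 0; 0 0 0.008 0 0 0; 0 0 0.008 0 0 0")

```text
time: 50.72
position: [0.5319, -0.3469, 0.0347]
tcp_rot: [-0.146, 3.138, -0.0]
force: [0.3, 0.4, -2.5]
grip_width: 0.0455
grasp_force: 28.4
```

jog_arm(plan="0 0 0.007 0 0 0; 0 0 0.007 0 0 0; 0 0 0.007 0 0 0")

```text
time: 51.1
position: [0.5319, -0.3469, 0.0339]
tcp_rot: [-0.146, 3.138, -0.0]
force: [0.4, -1.0, -2.5]
grip_width: 0.0456
grasp_force: 28.4
```

jog_arm(plan="0 0 0.007 0 0 0; 0 0 0.007 0 0 0; 0 0 0.007 0 0 0")

```text
time: 51.48
position: [0.5319, -0.3469, 0.0332]
tcp_rot: [-0.146, 3.138, -0.0]
force: [-0.1, 0.1, -1.8]
grip_width: 0.0456
grasp_force: 28.4
```

jog_arm(plan="0 0 0.005 0 0 0; 0 0 0.005 0 0 0; 0 0 0.005 0 0 0")

```text
time: 51.85
position: [0.5319, -0.3469, 0.0331]
tcp_rot: [-0.146, 3.138, -0.0]
force: [-3.3, 2.7, 4.2]
grip_width: 0.0458
grasp_force: 29.0
```

Contact; release and rise.

jog_arm(plan="0 0 0 0 0 0; 0 0 0 0 0 0; 0 0 0 0 0 0", gripper=0.555)

```text
time: 52.22
position: [0.5319, -0.3469, 0.0326]
tcp_rot: [0.146, -3.138, 0.0]
force: [-0.7, 0.3, -0.4]
grip_width: 0.0476
grasp_force: 0.0
```

jog_arm(plan="0 0 0 0 0 0; 0 0 0 0 0 0; 0 0 -0.15 0 0 0; 0 0 -0.35 0 0 0; 0 0 -0.6 0 0 0; 0 0 -0.85 0 0 0; 0 0 -1 0 0 0; 0 0 -1 0 0 0", gripper=0.7)

```text
time: 53.22
position: [0.5326, -0.3476, 0.1347]
tcp_rot: [-0.146, 3.136, -0.004]
force: [-0.7, -0.3, -0.3]
grip_width: 0.0596
grasp_force: 0.0
```

Run:
```python
from rig import bot
from h import *
s=bot.state(); print(s["time"],s["position"])
c=bot.capture("scene"); P=cloud(c).reshape(-1,3); P=P[~np.isnan(P[:,0])]
for n,x,y,h in(("tall",.489,.348,.108),("short",.5785,.3575,.048),("housing",.532,-.347,.068)):
    Q=P[(abs(P[:,0]-x)<.035)&(abs(P[:,1]-y)<.035)&(abs(P[:,2]-h)<.006)]; print(n,len(Q),((Q.min(0)+Q.max(0))/2).round(4),np.median(Q[:,2]).round(4))
cv2.imwrite("pics/end.png",c["image"][60:360,160:520,::-1])
```

```text
53.225 [ 0.53260931 -0.34762591  0.13468308]
tall 179 [0.4901 0.3483 0.1064] 0.1068
short 197 [0.581  0.3577 0.0468] 0.0473
housing 116 [ 0.5334 -0.3474  0.0668] 0.0663
```

View pics/end.png

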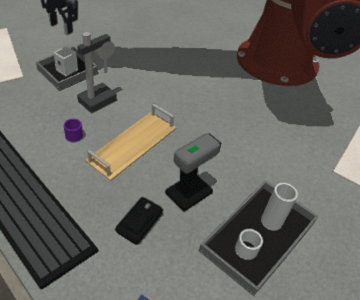

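The housing stands in the small tray at (65,62), both sleeves stand in the long tray at (285,205) and (249,243), and the gripper is clear of everything.

```bash
python3 -c "from rig import bot;print(bot.sign_off())"
```

```text
the job is handed in; nothing more can be done
None
```

I handed the job in at about 53 s: the last picture shows both sleeves upright and apart in the long tray and the housing upright in the small tray, gripped at no more than about 32 N per side; the sign-off returned no verdict.

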